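Set the bag sealer's time collar to 5

ROBOT

A 6-joint arm with a two-finger parallel gripper is mounted at the origin on the work surface. World frame = base frame: x ahead of the robot, y to its left, z up, the work surface at z = 0. Lengths are in m, angles in rad, forces in N, time in s.
With the tool pointing down it reaches from about 0.425 to 0.95 m from the base axis. Payload 3.5 kg.
Tool frame: the origin (TCP) lies on the centre line of the jaws, within the pads' length; the fingertips stand 14 mm ahead of it and the grasp point (between the pads) lies 5 mm behind it (ctrl.finger_overhang is the distance from the TCP to the fingertips, in m); z points along the fingers, y is the line along which they close (so a half turn about z gives the same grasp; the last joint's range is limited). The gripper opens to 85 mm and grips with 20 to 120 N. Pads are 22 mm wide; open, the fingers measure 114 mm over their backs; the gripper's body (76 mm by 85 mm) begins 54 mm behind the grasp point. The pads swing forward as they close: fully open they stand 13 mm farther back than shut.
Start: joints at [1.116, 0.286, 1.577, -0, 1.279, -0.15], TCP at [0.203, 0.644, 0.245] pointing down, gripper open.
Joint ranges: [-2.77, 2.77], [-0.9, 2.22], [0.21, 2.48], [-1.53, 4.67], [0.24, 2.81], [-2.84, 2.84]. Speed limits (rad/s): [2.79, 2.79, 3.14, 3.14, 3.14, 3.14].

INTERFACE

Orientations are given as a unit quaternion [x, y, z, w].
In Python, from plant import ctrl gives the robot as it stands.
- The arm moves only by the tool send_rows, never from a script. Its argument "moves" is text: rows parted by semicolons, each of 7 numbers parted by spaces: the turn, a rotation vector about the tool's x, y, z in units of 360 degrees (1.0 is 360 degrees), then the shift along the tool's x, y, z in units of 20 cm (1.0 is 20 cm), then the gripper's target within -1 to 1 (fully open at 1, half-way at 0, shut at -1). A call has 1 to 12 rows; each row is the pose to reach, as a shift and turn from the pose commanded when the call began, along the tool's axes at that moment, turning the shorter way round; what a row does not reach only later rows make up. A row lasts 1/8 s, in which the tool goes at most 62.5 mm and 10.7 degrees, less where a joint would pass 70% of its speed; a pose out of reach is approached as far as the arm can. A call with a number of a shift or a turn outside -1 to 1 is refused whole. A call with a gripper value outside its range is refused whole. The fingers move at their own pace and stop on an object; "newtons" is the grip in N (left out, the last holds). Time passes only in rows, so rows that repeat a pose let the fingers close. It gives the time, the measured TCP pose, the force, the opening and the grip force at its end, in the units of the state.
- ctrl.get_state(): the state, without advancing time (a new reading comes with each control period).
- ctrl.read_camera(name): name is "scene" or "side" or "wrist"; returns a dict with "image" (384x512x3 uint8, red, green, blue), "fovy" (degrees; the focal length in pixels is half the picture's height over the tangent of half this angle, whatever the lens; pixels are square), "cx", "cy" (the principal point, pixels), "distortion" ([k1, k2, p1, p2, k3] as OpenCV has them; the pictures are not rectified), "extrinsics" (4x4, takes a point from camera to world coordinates). Camera axes: x right, y up, looking along -z (the intrinsics and any distortion apply to the point x, -y, -z); pixel columns grow to the right and rows downward; lengths in m; the calibration is good to about 2 mm. A picture is of the moment at which its call begins. There is no depth.
- ctrl.sign_off(): hands the job in; it is judged then, once.
The state is a dict: "time": time; "qpos": joint angles; "dq": joint speeds; "joint_efforts": joint torques, N m; "eef_pos": TCP position; "tcp_rot": TCP orientation; "contact_force": force on the tool from outside, world axes, zero at the start; "wrist_torque": the same for the moment, N m; "opening": opening from 0.0 (shut) to 1.0 (fully open); "finger_force": force on a finger pad.
Only numpy, scipy, OpenCV 4.12 (cv2) and the standard library are available. Lean on these libraries where they do the work, as an engineer would, in place of code of your own. Each camera call takes 0.05 s, during which the arm holds its last target. There are 200 camera calls.

TASK

Set the sealing time of the bag sealer to 5: turn the larger of the two numbered collars on the sealer clockwise until it has clicked in with its white mark at the 5, and let go. Leave the smaller collar (cooling time) on the number where it stands.

Things in the scene. Friction and masses are not known exactly. Their poses are not given: they have to be found in the camera images.
- seal_collar (a joint): Sealing-time collar, to be turned: the LARGER of two upright black ribbed collars. Its white mark points at black numbers 1 to 7 on the plate. Rad: 0 at 1, plus 0.4363 (25 degrees) per number CLOCKWISE from above; 5 is 1.745; stops at 1 and 7. It clicks in at each number (to 3 degrees); about 0.1 N m turns it. Starts at 2, 3 or 4. The 4 is on the far side from the robot, 3 left of it, 5 right.
- seal_collar_grip (a point): On the vertical axis of the larger collar, 103 mm above the table, 30 mm above its white 128 mm square plate, 18 mm below its top. Collar 46 mm wide, round, 48 mm high; its lowest 7 mm is a skirt 58 mm wide: grip above that, at any yaw. It only turns in place; numbers are 51 mm from the axis. z up; x points along the white mark and turns with it.
- cool_collar (a joint): Cooling-time collar, NOT to be turned: alike but SMALLER, 28 mm wide, 40 mm high, on a like plate 170 mm beside the larger one, to its left or right. Same scale and clicks: 0 rad at 1, 0.4363 per number. Both stand on the bag sealer, a grey housing 270 x 370 mm, 55 mm high, fixed; its sealing arm (top 100 mm above the table) runs along its far side, 120 mm beyond the collars' axes.
- cool_collar_mark (a point): Outer end of the white mark on top of the smaller collar, 14 mm from that collar's axis, 113 mm above the table. x points level away from the axis, z up.

How it is judged:
By the outcome, as a careful person would: the job done as asked, in the order asked, and still so for the second after the job is handed in, with the robot touching nothing.
It also fails if it takes over 38 s, if anything falls off the work surface, if the arm or the gripper's body presses on something with over 40 N, if the wrist force passes 120 N, or if a joint passes its speed limit or range.

## Working session

There is one attempt and no reset: what is moved stays moved. The work goes in short steps, Python scripts to look and compute and a tool call to move; the robot and the scene stay as the last step left them, time stands still between calls to the robot, and variables do not carry over. Pictures are saved under pics/ and viewed, at most 10 in all, crops included, and the job is handed in when it is done.

Besides the shell and the picture viewer there is one more tool, called after ">>>" by a JSON object that holds its "fn" and its "kwargs". send_rows: Moves the arm, as the interface text tells. Its arguments: {"type":"object","properties":{"moves":{"type":"string"},"newtons":{"type":"number"}},"required":["moves"]}

```bash
mkdir -p pics
cat > h.py <<'E'
import numpy as np,cv2
from plant import ctrl
def K(c):
    f=c["image"].shape[0]/2/np.tan(np.radians(c["fovy"])/2)
    return np.array([[f,0,c["cx"]],[0,f,c["cy"]],[0,0,1.]])
def ray(c,uv):
    p=cv2.undistortPoints(np.array(uv,float).reshape(-1,1,2),K(c),np.array(c["distortion"],float)).reshape(-1,2)
    d=np.c_[p[:,0],-p[:,1],-np.ones(len(p))]
    E=np.array(c["extrinsics"]); return E[:3,3],d@E[:3,:3].T
def onplane(c,uv,z):
    o,d=ray(c,uv); return o+d*((z-o[2])/d[:,2])[:,None]
def proj(c,P):
    E=np.linalg.inv(np.array(c["extrinsics"])); q=np.asarray(P,float).reshape(-1,3)@E[:3,:3].T+E[:3,3]
    q=q*[1,-1,-1]
    return cv2.projectPoints(q,np.zeros(3),np.zeros(3),K(c),np.array(c["distortion"],float))[0].reshape(-1,2)
def save(c,n): cv2.imwrite(f"pics/{n}.png",cv2.cvtColor(c["image"],cv2.COLOR_RGB2BGR))
E
python3 - <<'E'
from h import *
import pickle
cs={n:ctrl.read_camera(n) for n in("scene","side","wrist")}
pickle.dump(cs,open("cs.pkl","wb"))
im=np.vstack([np.hstack([cs["scene"]["image"],cs["side"]["image"]])])
im=cv2.resize(im,(800,300)); cv2.imwrite("pics/a.png",im[:,:,::-1]); 
save(cs["wrist"],"w0")
for n in cs: print(n,np.round(cs[n]["extrinsics"],3).tolist(),cs[n]["fovy"],cs[n]["distortion"])
print(ctrl.get_state())
E
```

```text
scene [[0.844, -0.29, 0.45, 0.84], [0.536, 0.471, -0.701, -0.422], [-0.009, 0.833, 0.552, 0.504], [0.0, 0.0, 0.0, 1.0]] 55.31785166699968 [-0.03149509  0.          0.          0.          0.        ]
side [[0.855, 0.3, -0.424, 0.254], [-0.519, 0.523, -0.677, -0.399], [0.018, 0.798, 0.602, 0.529], [0.0, 0.0, 0.0, 1.0]] 42.78239747024987 [-0.10632195  0.          0.          0.          0.        ]
wrist [[0.301, -0.908, -0.293, 0.127], [0.954, 0.286, 0.094, 0.666], [-0.001, -0.307, 0.952, 0.373], [0.0, 0.0, 0.0, 1.0]] 69.12653114875256 [-0.00982552  0.          0.          0.          0.        ]
{'time': 0.15, 'qpos': array([ 1.11595606e+00,  2.86968658e-01,  1.57787530e+00,  1.01092675e-05,
        1.27859363e+00, -1.50007074e-01]), 'dq': array([-0.00065431, -0.00124218, -0.00433559, -0.00061834, -0.00069597,
       -0.00014806]), 'joint_efforts': array([ 1.47040606e-03, -4.06600857e+01, -2.93141627e+01, -6.48770765e-05,
        3.95351191e-03,  2.78406269e-06]), 'eef_pos': array([0.20234349, 0.64343646, 0.24424186]), 'tcp_rot': array([ 1.51828532e-01,  9.88406417e-01, -8.79160182e-04, -2.79361635e-04]), 'contact_force': array([-0.19488744,  0.61554031, -0.33041052]), 'wrist_torque': array([0.02895072, 0.00345842, 0.00659943]), 'finger_force': 0.0, 'opening': 0.9988971692101253}
```

View pics/a.png

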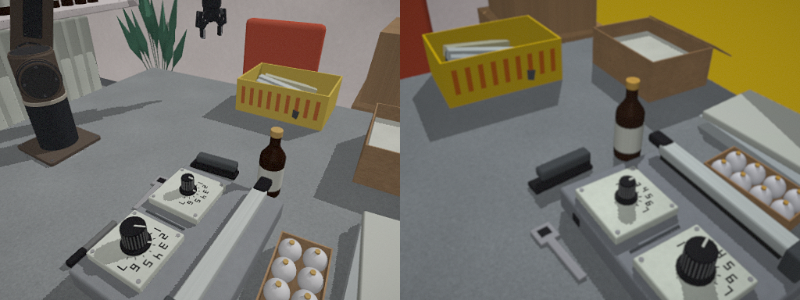

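View pics/w0.png

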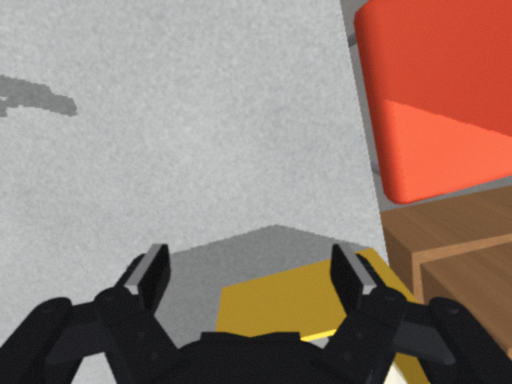

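The left half is the scene view: large collar near (134,232) and small collar near (188,183). The right half is the side view: large near (700,258), small near (627,188). The wrist camera sees only table, basket and a red chair. I'll measure the collars and zoom in on the marks.

Run:
```python
from h import *
import pickle
cs=pickle.load(open("cs.pkl","rb"))
print("scene top large",onplane(cs["scene"],[(134*1.28,222*1.28),(187*1.28,177*1.28)],.121).round(3))
print("side",onplane(cs["side"],[(300*1.28,246*1.28),(227*1.28,181*1.28)],.121).round(3))
a=cs["scene"]["image"][200:384,80:310]; b=cs["side"]["image"][200:384,210:500]
a=cv2.resize(a,(400,320),interpolation=2); b=cv2.resize(b,(400,254),interpolation=2); b=np.vstack([b,np.zeros((66,400,3),np.uint8)])
cv2.imwrite("pics/b.png",np.hstack([a,b])[:,:,::-1])
```

```text
scene top large [[ 0.547 -0.194  0.121]
 [ 0.555 -0.042  0.121]]
side [[ 0.55  -0.197  0.121]
 [ 0.54  -0.04   0.121]]
```

View pics/b.png

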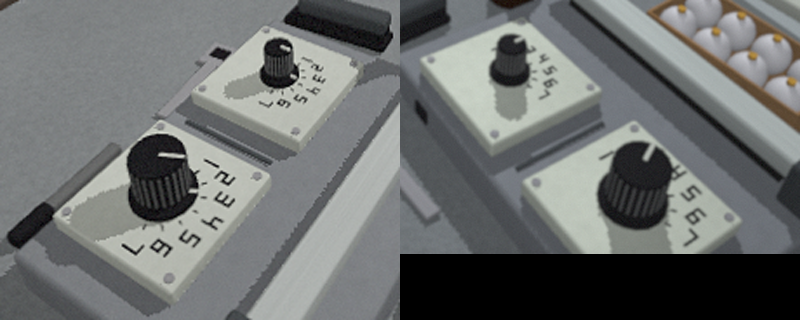

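Crop left: large collar mark from (160,155) to (187,157), pointing roughly between 2 and 3; the small collar's mark is at about 2. Quick obstacle check before travelling.

Run:
```python
from h import *
import pickle
cs=pickle.load(open("cs.pkl","rb"))
s=1.28
print("bottle base",onplane(cs["side"],[(228*s,157*s)],0).round(3),"cap at z .2 ,.25",onplane(cs["side"],[(234*s,80*s)],.2).round(3),onplane(cs["side"],[(234*s,80*s)],.25).round(3))
print("basket base corners",onplane(cs["side"],[(42*s,107*s),(160*s,80*s)],0).round(3),"rim z.12",onplane(cs["side"],[(25*s,18*s),(162*s,42*s),(47*s,50*s)],.12).round(3))
print("number 4 large", onplane(cs["scene"],[(80+210*.575,200+222*.575)],.073).round(3))
```

```text
bottle base [[0.673 0.131 0.   ]] cap at z .2 ,.25 [[0.66  0.117 0.2  ]] [[0.598 0.039 0.25 ]]
basket base corners [[0.364 0.559 0.   ]
 [0.711 0.54  0.   ]] rim z.12 [[0.423 0.968 0.12 ]
 [0.72  0.535 0.12 ]
 [0.422 0.645 0.12 ]]
number 4 large [[ 0.6   -0.203  0.073]]
```

>>> {"fn": "send_rows", "kwargs": {"moves": "0 0 0 -0.2 -0.2 0 1;0 0 0 -0.4 -0.4 0 1;0 0 0 -0.6 -0.6 0 1;0 0 0 -0.81 -0.78 0 1"}}

```text
time: 0.65
eef_pos: [0.3105, 0.4447, 0.245]
tcp_rot: [0.152, 0.988, -0.0, -0.0]
contact_force: [0.9, -0.7, 0.1]
opening: 1.002
finger_force: 0.0
```

>>> {"fn": "send_rows", "kwargs": {"moves": "0 0 0 -0.2 -0.2 0 1;0 0 0 -0.4 -0.4 0 1;0 0 0 -0.6 -0.6 0 1;0 0 0 -0.81 -0.78 0 1"}}

```text
time: 1.15
eef_pos: [0.4183, 0.2473, 0.2452]
tcp_rot: [0.152, 0.988, 0.0, 0.0]
contact_force: [0.4, 1.2, 0.2]
opening: 1.001
finger_force: 0.0
```

>>> {"fn": "send_rows", "kwargs": {"moves": "0 0 0 -0.16 -0.24 0 1;0 0 0 -0.32 -0.48 0 1;0 0 0 -0.48 -0.72 0 1;0 0 0 -0.64 -0.96 0 1"}}

```text
time: 1.65
eef_pos: [0.4825, 0.0256, 0.2453]
tcp_rot: [0.152, 0.988, 0.0, 0.0]
contact_force: [0.4, -0.6, -0.0]
opening: 1.001
finger_force: 0.0
```

>>> {"fn": "send_rows", "kwargs": {"moves": "0 0 0 -0.16 -0.24 0 1;0 0 0 -0.32 -0.48 0 1;0 0 0 -0.48 -0.72 0 1;0 0 0 -0.64 -0.96 0 1;0 0 0 -0.64 -0.96 0 1;0 0 0 -0.64 -0.96 0 1"}}

```text
time: 2.4
eef_pos: [0.5465, -0.1938, 0.2447]
tcp_rot: [0.152, 0.988, 0.0, -0.001]
contact_force: [0.3, -0.0, -0.4]
opening: 1.001
finger_force: 0.0
```

Run:
```python
from h import *
import pickle
c=ctrl.read_camera("wrist"); pickle.dump(c,open("w1.pkl","wb")); save(c,"w1")
s=ctrl.get_state(); print(s["time"],s["qpos"],s["eef_pos"],s["tcp_rot"])
```

```text
2.45 [-5.14765473e-01  7.88539713e-02  1.81582409e+00  3.29944986e-04
  1.24808532e+00 -1.78141938e+00] [ 0.54654043 -0.19313354  0.24489719] [ 1.51537541e-01  9.88451317e-01  3.53932788e-04 -4.91782219e-04]
```

View pics/w1.png

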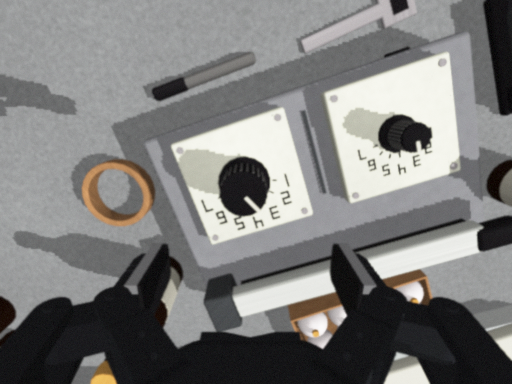

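Wrist view: large collar top near (240,195) with its mark running (245,197)→(260,210), around the 3; small collar at (415,135) with mark near (418,146). I'll now get the plate, axis and mark in world coordinates.

```bash
cat > m.py <<'E'
from h import *
def plates(c):
    im=c["image"].astype(int); m=((im.min(2)>185)&(im.max(2)-im.min(2)<30)).astype(np.uint8)
    m=cv2.morphologyEx(m,cv2.MORPH_CLOSE,np.ones((5,5)))
    cn,_=cv2.findContours(m,cv2.RETR_EXTERNAL,cv2.CHAIN_APPROX_NONE)
    for k in cn:
        if cv2.contourArea(k)<3000: continue
        P=onplane(c,k[:,0],.073)[:,:2]; r=cv2.minAreaRect((P*1000).astype(np.float32)); print("plate mm",np.round(r[0],1),np.round(r[1],1),round(r[2],1))
def mark(c,ctr,R,z,thr=150):
    # bright pixels whose top-plane position lies within R of ctr
    h,w=c["image"].shape[:2]; v,u=np.mgrid[:h,:w]; P=onplane(c,np.c_[u.ravel(),v.ravel()],z)
    g=c["image"].min(2).ravel(); s=(np.hypot(*(P[:,:2]-ctr).T)<R)&(g>thr); Q=P[s,:2]
    d=cv2.fitLine((Q*1000).astype(np.float32),cv2.DIST_L2,0,.01,.01).ravel()[:2]
    d=d*np.sign(d@(Q.mean(0)-ctr)); print("mark n",s.sum(),"mean",Q.mean(0).round(4),"fit az",np.degrees(np.arctan2(d[1],d[0])).round(1),"az from ctr",np.degrees(np.arctan2(*(Q.mean(0)-ctr)[::-1])).round(1))
E
python3 - <<'E'
from m import *
import pickle
c=pickle.load(open("w1.pkl","rb"))
plates(c)
print(onplane(c,[(186,150),(278,117),(306,211),(213,239)],.073)[:,:2].round(4), onplane(c,[(186,150),(278,117),(306,211),(213,239)],.073)[:,:2].mean(0))
print(onplane(c,[(334,99),(442,62),(455,165),(354,195)],.073)[:,:2].mean(0))
print("4:",onplane(c,[(257,221)],.073)); 
print("proj of axis top",proj(c,[[.547,-.195,.121],[.547,-.195,.073]]))
E
```

```text
plate mm [ 549.1 -201.8] [126.5 126.3] 0.6
plate mm [547.3 -32.4] [126.6 125.9] 0.7
[[ 0.4971 -0.2517]
 [ 0.4939 -0.1475]
 [ 0.6051 -0.1452]
 [ 0.6065 -0.2602]] [ 0.5506301  -0.20113039]
[ 0.54758279 -0.03213472]
4: [[ 0.59996024 -0.2030417   0.073     ]]
proj of axis top [[249.9891658  190.23881719]
 [249.91715466 177.28713584]]
```

Run:
```python
from m import *
import pickle
c=pickle.load(open("w1.pkl","rb"))
mark(c,np.array([.549,-.2018]),.019,.121)
mark(c,np.array([.5473,-.0324]),.0125,.113)
s=ctrl.get_state(); from scipy.spatial.transform import Rotation as R
Rm=R.from_quat(s["tcp_rot"]).as_matrix(); d=np.array([.549,-.2018,.108])-s["eef_pos"]
print("tool shift units",(Rm.T@d)/.2)
```

```text
mark n 57 mean [ 0.5593 -0.1981] fit az 25.8 az from ctr 19.9
mark n 41 mean [ 0.5551 -0.0324] fit az 2.1 az from ctr 0.3
tool shift units [-0.0254532  -0.03803493  0.68443802]
```

The large collar is at 3 (azimuth ≈ 25°), so it needs 50° clockwise. The axis is at (0.549, -0.202). Align and descend.

>>> {"fn": "send_rows", "kwargs": {"moves": "0 0 0 -0.025 -0.038 0 1;0 0 0 -0.025 -0.038 0.2 1;0 0 0 -0.025 -0.038 0.4 1;0 0 0 -0.025 -0.038 0.55 1;0 0 0 -0.025 -0.038 0.65 1;0 0 0 -0.025 -0.038 0.72 1;0 0 0 -0.025 -0.038 0.72 1;0 0 0 -0.025 -0.038 0.72 1", "newtons": 40}}

```text
time: 3.45
eef_pos: [0.5503, -0.2033, 0.1026]
tcp_rot: [0.152, 0.988, -0.0, 0.001]
contact_force: [0.3, -0.1, 0.0]
opening: 0.998
finger_force: 0.0
```

>>> {"fn": "send_rows", "kwargs": {"moves": "0 0 0 0 0 0 0.4;0 0 0 0 0 0 0.2;0 0 0 0 0 0 0;0 0 0 0 0 0 -0.2;0 0 0 0 0 0 -0.4;0 0 0 0 0 0 -0.6;0 0 0 0 0 0 -0.6;0 0 0 0 0 0 -0.6", "newtons": 40}}

```text
time: 4.45
eef_pos: [0.5501, -0.2019, 0.1025]
tcp_rot: [0.152, 0.988, 0.001, 0.001]
contact_force: [0.6, 5.3, 5.1]
opening: 0.523
finger_force: 41.8
```

>>> {"fn": "send_rows", "kwargs": {"moves": "0 0 0.02 0 0 0 -0.6;0 0 0.04 0 0 0 -0.6;0 0 0.06 0 0 0 -0.6;0 0 0.08 0 0 0 -0.6;0 0 0.1 0 0 0 -0.6;0 0 0.12 0 0 0 -0.6;0 0 0.139 0 0 0 -0.6;0 0 0.139 0 0 0 -0.6;0 0 0.139 0 0 0 -0.6"}}

```text
time: 5.58
eef_pos: [0.5499, -0.2022, 0.1025]
tcp_rot: [0.556, 0.831, 0.001, -0.0]
contact_force: [-0.6, 5.2, 6.0]
opening: 0.529
finger_force: 41.8
```

Run:
```python
from h import *
a=ctrl.read_camera("scene")["image"][200:384,80:310]; b=ctrl.read_camera("wrist")["image"]
cv2.imwrite("pics/c.png",np.hstack([cv2.resize(a,(400,320)),cv2.resize(b,(400,320))])[:,:,::-1])
s=ctrl.get_state();print(s["qpos"],s["contact_force"],s["wrist_torque"])
```

```text
[-5.25981426e-01  2.50789462e-01  1.90144609e+00  1.79061655e-03
  9.89402515e-01 -9.19204544e-01] [-0.74536924  5.14215812  5.76270726] [ 0.66477106  0.07327925 -0.0300493 ]
```

View pics/c.png

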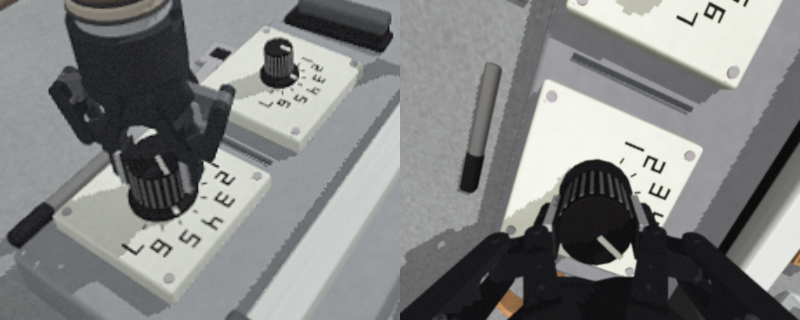

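The collar turned with the jaws, and its mark at (178,210) points toward the 5 at (190,237). Release, rise and check.

>>> {"fn": "send_rows", "kwargs": {"moves": "0 0 0 0 0 0 0.2;0 0 0 0 0 0 0.6;0 0 0 0 0 0 1;0 0 0 0 0 0 1;0 0 0 0 0 0 1;0 0 0 0 0 -0.1 1;0 0 0 0 0 -0.3 1;0 0 0 0 0 -0.5 1;0 0 0 0 0 -0.72 1;0 0 0 0 0 -0.72 1;0 0 0 0 0 -0.72 1"}}

```text
time: 7.05
eef_pos: [0.5493, -0.2028, 0.246]
tcp_rot: [0.556, 0.831, 0.0, 0.0]
contact_force: [-0.5, -0.2, -0.9]
opening: 0.996
finger_force: 0.0
```

Run:
```python
from m import *
c=ctrl.read_camera("wrist"); save(c,"w2"); plates(c)
mark(c,np.array([.549,-.2018]),.019,.121)
mark(c,np.array([.5473,-.0324]),.0125,.113)
print(ctrl.get_state()["contact_force"])
```

```text
plate mm [ 549.4 -201.5] [126.4 126.8] 0.6
plate mm [ 703.7 -102.3] [ 35.5 285.6] 0.3
plate mm [547.6 -45.4] [126.7  99.6] 0.7
mark n 63 mean [ 0.5591 -0.2073] fit az -24.9 az from ctr -28.9
mark n 56 mean [ 0.5555 -0.0326] fit az 5.0 az from ctr -1.1
[ 0.43277725  0.1448859  -0.66549066]
```

View pics/w2.png

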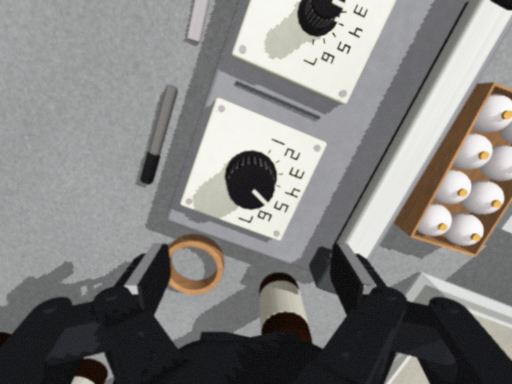

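The mark (255,192)→(270,205) reads azimuth -24.9°, which is the 5 (expected -24.4°). The small collar is unmoved and the gripper is clear.

```bash
python3 -c "
from plant import ctrl
print(ctrl.sign_off())"
```

```text
the job is handed in; nothing more can be done
None
```

The larger (sealing-time) collar went from 3 to 5 and was released with its mark within about 0.5° of the 5; the smaller collar was not touched, and the job was handed in at about 7 s.

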